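# Slide the sowing plate out over the edge of the board for the next worker

## Task

Slide the flat dark-grey sowing plate across the white polystyrene board to the board's right-hand edge (the robot's right) until its plain margin, the strip without holes, sticks out about 40 mm beyond the edge, square to it, so that the next worker can get her fingers under it; the holes stay over the board and the plate's ends do not stick out at the sides. Just push it along with the fingers, do not pick it up, and leave it lying flat. Leave everything else standing where it is.

Things in the scene. Friction and masses are not known exactly. Their poses are not given: they have to be found in the camera images.
- plate: Sowing plate: a flat dark-grey PVC plate 200 mm long (its x) x 140 mm wide (its y) x 6 mm thick, about 0.25 kg, lying loose and flat on the polystyrene board. 4 x 8 round seed holes of 10 mm fill the half towards its +y long side; along its -y long side runs the plain margin without holes, 55 mm wide. Origin: centre of the underside; z up. At the start the plain margin faces the board's right-hand edge, up to about 20 degrees out of square, and lies wholly on the board.
- plate_corner_a (a point): Corner of the plate at the +x end of its plain-margin long side, on the underside (plate frame 100, -70, 0 mm).
- plate_corner_b (a point): Corner of the plate at the -x end of its plain-margin long side, on the underside (plate frame -100, -70, 0 mm).
- board: White expanded-polystyrene board on a low slatted pallet-wood stand, fixed: 420 mm (its x) x 520 mm (its y), flat top 116 mm above the bench. Origin: centre of its foot, on the bench; z up. Its -y side is the right-hand edge; the board stands turned by up to about 15 degrees.
- board_edge (a point): Middle of the upper right-hand edge of the board (board frame 0, -260, 116 mm), axes as the board's: -y points straight out over the edge, x runs along it.
- seed_jar: Amber glass seed jar with an aluminium lid, 42 mm in diameter, 62 mm high, loose, standing near one of the board's long sides (about 175 mm to one side of its middle line, like the other small things on the board; the strip between them is clear). Origin: centre of the foot.
- small_pot: Small terracotta pot, 48 mm in diameter, 50 mm high, loose, standing near one of the board's long sides. Origin: centre of the foot.
- tamper: Wooden soil tamper, foot 38 mm (x) x 100 mm (y) x 16 mm with an upright knob to 60 mm, loose, near one of the board's long sides. Origin: centre of the foot.
- labels: Banded bundle of white plant labels, 26 mm (x) x 125 mm (y) x 18 mm, loose, near one of the board's long sides. Origin: centre of the underside.
- trowel: Steel hand trowel with a wooden handle, 305 mm long along its x (blade to +x), 62 mm wide, lying loose on the bench to the right. Origin: on the bench below the ferrule.
- sprayer: White spray bottle with a grey trigger head, 76 mm in diameter, 200 mm high, loose on the bench to the right. Origin: centre of the foot.
- mug: White mug, 76 mm in diameter, 85 mm high, loose on the bench to the right of the board. Origin: centre of the foot.

How it is judged:
At the end, for the whole second after the job is handed in: The plate lies flat and still on the board; both corners of its plain-margin side stand 30 to 50 mm out beyond the board's right-hand edge (40 mm, give or take 10), and neither end of the plate sticks out past the board's long sides (y of plate_corner_a in the frame of board_edge between -0.05 and -0.03 m and y of plate_corner_b in the frame of board_edge between -0.05 and -0.03 m and x of plate_corner_a in the frame of board_edge below 0.21 m and x of plate_corner_b in the frame of board_edge above -0.21 m and z of plate in the frame of board_edge between -0.004 and 0.004 m and angle between plate's own z axis and vertical below 0.04 rad and linear speed of plate below 0.01 m/s); the robot touches nothing.
It fails at once if the plate is lifted off the board (its middle rises 12 mm or more) or tipped (more than about 8 degrees) (z of plate in the frame of board_edge above 0.012 m or angle between plate's own z axis and vertical above 0.14 rad).
It fails at once if another thing on the board or bench is moved more than 20 mm or tipped over (distance of any of seed_jar, small_pot, tamper, labels, trowel, sprayer, mug from where it was at the start of the episode above 0.02 m or angle between any of seed_jar, small_pot, tamper, sprayer, mug's own z axis and vertical above 0.4 rad).
It also fails if it takes over 38 s, if anything falls off the work surface, if the arm or the gripper's body presses on something with over 40 N, if the wrist force passes 120 N, or if a joint passes its speed limit or range.

## Robot

A 7-joint arm with a two-finger parallel gripper is mounted at the origin on the work surface. World frame = base frame: x ahead of the robot, y to its left, z up, the work surface at z = 0. Lengths are in m, angles in rad, forces in N, time in s.
With the tool pointing down it reaches from about 0.4 to 0.85 m from the base axis. Payload 10.4 kg.
Tool frame: the origin (TCP) lies on the centre line of the jaws, within the pads' length; the fingertips stand r.tip_extent ahead of it and the grasp point (between the pads) lies 3 mm ahead of it (r.tip_extent is the distance from the TCP to the fingertips, in m); z points along the fingers, y is the direction in which the jaws open and shut (so a half turn about z gives the same grasp; the last joint's range is limited). The gripper opens to 87 mm and grips with 3 to 60 N. Pads are 19 mm wide; open, the fingers measure 117 mm over their backs; the gripper's body (75 mm by 190 mm) begins 51 mm behind the grasp point.
Start: joints at [-1.264, 0.332, -0.065, 1.46, 0.022, 1.35, -0.088], TCP at [0.202, 0.591, 0.245] pointing down, gripper open.
Joint ranges: [-2.6, 2.6], [-0.5, 2.12], [-1.47, 1.34], [0.16, 2.42], [-1.27, 4.41], [0.06, 2.06], [-2.6, 2.6]. Speed limits (rad/s): [2.22, 2.22, 2.79, 2.79, 3.14, 3.14, 3.14].

## Interface

Orientations are given as a unit quaternion [x, y, z, w].
In Python, from bench import r gives the robot as it stands. The module is installed in compiled form; this text tells all that it offers.
- The arm moves only by the shell command python3 -m jog 'ROWS' [FORCE]. ROWS is JSON, a list of rows, each a list of 5 numbers: the shift along the tool's x, y, z in cm, then the turn about the tool's z in rad, then the closure, from 0 (fully open) to 1 (shut). A call has exactly 10 rows; each row shifts and turns the pose as measured when the row begins, along the tool's axes as they then stand; what a row does not reach is not made up. A row lasts 1/10 s, in which the tool goes at most 50 mm and 8.59 degrees, less where a joint would pass 70% of its speed; a pose out of reach is approached as far as the arm can. A call with a gripper value outside its range is refused whole. The fingers move at their own pace and stop on an object; FORCE is the grip in N (left out, the last holds). Time passes only in rows, so rows that do not move let the fingers close, or fill a call up. It gives the time, the measured TCP pose, the force and the opening at its end, in the units of the state.
- r.read_state(): the state, without advancing time (a new reading comes with each control period).
- r.camera(name): name is "side" or "top" or "wrist"; returns a dict with "pixels" (480x640x3 uint8, red, green, blue), "fx", "fy", "cx", "cy" (pixels), "camera_from_world" (4x4, takes a point from world to camera coordinates). Camera axes: x right, y up, looking along -z (the intrinsics and any distortion apply to the point x, -y, -z); pixel columns grow to the right and rows downward; lengths in m; the calibration is good to about 2 mm. A picture is of the moment at which its call begins. There is no depth.
- r.close_job(): hands the job in, once; it reports no verdict.
The state is a dict: "time": time; "joint_positions": joint angles; "joint_vel": joint speeds; "joint_torque": joint torques, N m; "ee_pos": TCP position; "eef_rot": TCP orientation; "ft_force": force on the tool from outside, world axes, zero at the start; "torque": the same for the moment, N m; "width": finger opening in m.
Only numpy, scipy, OpenCV 4.12 (cv2) and the standard library are available. Lean on these libraries where they do the work, as an engineer would, in place of code of your own. Each camera call takes 0.05 s, during which the arm holds its last target. There are 200 camera calls.

## Working session

There is one attempt and no reset: what is moved stays moved. The work goes in short steps, Python scripts to look and compute and a shell command to move; the robot and the scene stay as the last step left them, time stands still between calls to the robot, and variables do not carry over. Pictures are saved under pics/ and viewed, about 8 in all and at most 12, crops included, and the job is handed in when it is done.

```bash
mkdir -p pics
python3 - <<'E'
from bench import r
import cv2,numpy as np
s=r.read_state();print({k:np.round(v,3).tolist() for k,v in s.items()},r.tip_extent)
for n in("top","side"):
    c=r.camera(n);cv2.imwrite(f"pics/{n}0.png",c["pixels"][:,:,::-1]);print(n,[c[k] for k in("fx","fy","cx","cy")],c.keys(),np.round(c["camera_from_world"],3).tolist())
E
```

```text
{'time': 0.0, 'joint_positions': [-1.264, 0.333, -0.065, 1.461, 0.022, 1.35, -0.089], 'joint_vel': [-0.002, 0.001, -0.0, -0.0, 0.0, -0.001, -0.0], 'joint_torque': [0.0, -62.326, 0.025, -38.991, -0.061, 0.039, 0.0], 'ee_pos': [0.202, 0.591, 0.244], 'eef_rot': [0.164, 0.986, -0.001, -0.0], 'ft_force': [1.115, 0.707, 0.387], 'torque': [0.04, -0.005, 0.01], 'width': 0.087} 0.022
top [463.1832477272842, 463.1832477272842, 320.846606469076, 240.0158014872596] dict_keys(['pixels', 'fx', 'fy', 'cx', 'cy', 'camera_from_world']) [[-0.011, -0.999, -0.038, -0.137], [0.989, -0.017, 0.146, -0.565], [-0.146, -0.036, 0.989, -1.005], [0.0, 0.0, 0.0, 1.0]]
side [502.1838987972899, 502.1838987972899, 321.05052576169504, 237.47701699889794] dict_keys(['pixels', 'fx', 'fy', 'cx', 'cy', 'camera_from_world']) [[0.926, -0.377, 0.008, -0.564], [0.234, 0.592, 0.771, -0.101], [-0.295, -0.712, 0.637, -1.455], [0.0, 0.0, 0.0, 1.0]]
```

View pics/top0.png

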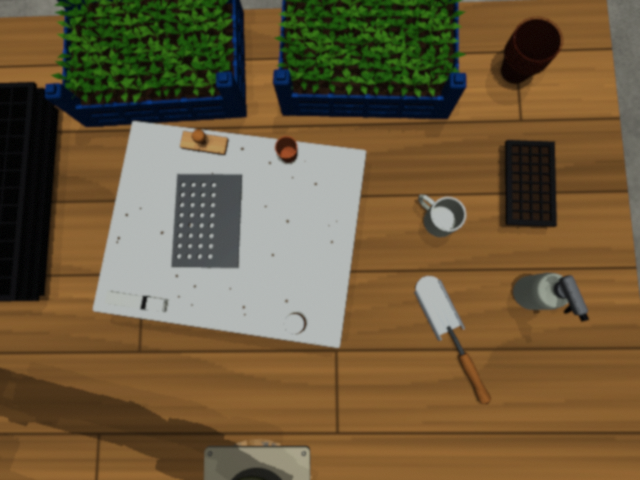

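The top view shows the board with corners at about (132,122), (366,150), (340,347) and (95,310). The plate has corners at about (178,174), (242,175), (239,268) and (172,267), with its plain margin to the right. The lane to the right edge is clear between the pot (287,150) and the jar (295,323).

```bash
cat > h.py <<'E'
from bench import r
import cv2,numpy as np
def toworld(c,uv,z):
    uv=np.asarray(uv,float).reshape(-1,2);M=np.linalg.inv(c["camera_from_world"])
    d=np.c_[(uv[:,0]-c["cx"])/c["fx"],-(uv[:,1]-c["cy"])/c["fy"],-np.ones(len(uv))]@M[:3,:3].T
    o=M[:3,3];return (o+d*((z-o[2])/d[:,2])[:,None])[:,:2]
def rect(P):
    (cx,cy),(a,b),t=cv2.minAreaRect(P.astype(np.float32)); return np.array([cx,cy]),(a,b),t
def board(c):
    g=c["pixels"].min(2);m=((g>140)*255).astype(np.uint8);m[:, 400:]=0
    k=max(cv2.findContours(m,0,1)[0],key=cv2.contourArea)
    return rect(toworld(c,k,.116))
def plate(c,name,lo=25,hi=110,x=(150,420),y=(155,300)):
    p=c["pixels"].astype(int);m=((p.max(2)<hi)&(p.max(2)-p.min(2)<18)).astype(np.uint8)*255
    M=np.zeros_like(m);M[y[0]:y[1],x[0]:x[1]]=m[y[0]:y[1],x[0]:x[1]]
    k=max(cv2.findContours(M,0,1)[0],key=cv2.contourArea)
    return rect(toworld(c,k,.122))
def corners(q):return cv2.boxPoints((tuple(map(float,q[0])),tuple(map(float,q[1])),float(q[2])))
E
cat > m.py <<'E'
from h import *
import json,os
c=r.camera("top")
if not os.path.exists("b.json"):
    q=board(c);B=corners(q);print("board",np.round(q[0],4),np.round(q[1],4),q[2]);print(np.round(B,4).tolist())
    json.dump(B.tolist(),open("b.json","w"))
B=np.array(json.load(open("b.json")))
R=B[np.argsort(B[:,1])[:2]];L=B[np.argsort(B[:,1])[2:]];C=B.mean(0)
yd=L.mean(0)-R.mean(0);yd/=np.linalg.norm(yd);xd=np.array([yd[1],-yd[0]])
E0=R.mean(0);print("edge mid",E0,"xd",xd,"yd",yd)
q=plate(c,"");P=corners(q);print("plate",np.round(q[0],4),np.round(q[1],4),q[2]);print("world",np.round(P,4).tolist())
print("in edge frame",np.round(np.c_[(P-E0)@xd,(P-E0)@yd],4).tolist())
s=r.read_state();print(s["time"],s["ee_pos"],s["eef_rot"],s["ft_force"])
E
python3 m.py
```

```text
board [0.5784 0.0425] [0.5166 0.4159] 81.15459442138672
[[0.33320000767707825, -0.18080000579357147], [0.7441999912261963, -0.24469999969005585], [0.8235999941825867, 0.26570001244544983], [0.41269999742507935, 0.3296999931335449]]
edge mid [ 0.53870796 -0.21275453] xd [ 0.98810683 -0.15376894] yd [0.15376894 0.98810683]
plate [0.5984 0.0917] [0.1393 0.1979] 88.38605499267578
world [[0.4975000023841858, 0.024900000542402267], [0.6953999996185303, 0.019300000742077827], [0.6992999911308289, 0.15850000083446503], [0.5015000104904175, 0.16410000622272491]]
in edge frame [[-0.0772, 0.2285], [0.1192, 0.2534], [0.1016, 0.3916], [-0.0947, 0.3667]]
0.15 [0.20232986 0.59108756 0.24395929] [ 1.64124430e-01  9.86439510e-01 -5.12990039e-04 -4.94688241e-05] [ 0.55645589  0.32608707 -0.6981905 ]
```

View pics/side0.png

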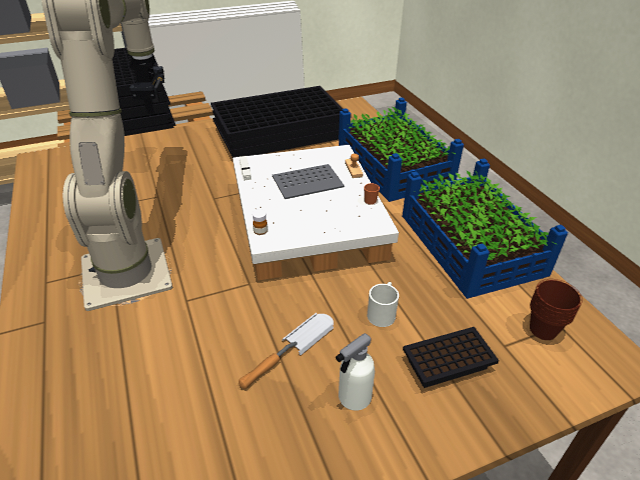

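```bash
python3 -m jog '[[0,0,0,0.14,0],[0,0,0,0.14,0],[0,0,0,0.14,0],[0,0,0,0.14,0],[0,0,0,0.14,0],[0,0,0,0.14,0],[0,0,0,0.14,0],[0,0,0,0.14,0],[0,0,0,0.14,0],[0,0,0,0.14,0]]'
python3 -m jog '[[-2.5,3.5,0,0,0],[-2.5,3.5,0,0,0],[-2.5,3.5,0,0,0],[-2.5,3.5,0,0,0],[-2.5,3.5,0,0,0],[-2.5,3.5,0,0,0],[-2.5,3.5,0,0,0],[-2.5,3.5,0,0,0],[-2.5,3.5,0,0,0],[0,0,0,0,0]]'
```

```text
time: 1.15
ee_pos: [0.2019, 0.5893, 0.2402]
eef_rot: [0.778, 0.628, -0.003, 0.002]
ft_force: [0.7, 0.3, 0.3]
width: 0.0869
time: 2.15
ee_pos: [0.4673, 0.2898, 0.2386]
eef_rot: [0.779, 0.627, -0.005, 0.003]
ft_force: [0.7, 0.0, -0.0]
width: 0.0871
```

```bash
python3 -m jog '[[-0.9,2.7,0,0,0],[-0.9,2.7,0,0,0],[-0.9,2.7,0,0,0],[-0.9,2.7,0,0,0],[-0.9,2.7,0,0,0],[-0.9,2.7,0,0,0],[0,0,2,-0.06,0],[0,0,2,0,0],[0,0,1,0,0],[0,0,0,0,0]]'
cat > t.py <<'E'
from bench import r
import numpy as np
s=r.read_state();q=s["eef_rot"];p=s["ee_pos"];E0=np.array([.5387,-.2128]);xd=np.array([.9881,-.1538]);yd=np.array([.1538,.9881])
from scipy.spatial.transform import Rotation as R
m=R.from_quat(q).as_matrix();print("t",s["time"],"edge xy",np.round([(p[:2]-E0)@xd,(p[:2]-E0)@yd],4),"tip z",round(p[2]+m[2,2]*r.tip_extent,4),"yaw err",round(np.arctan2(m[1,1],m[0,1])-np.arctan2(-.1538,.9881),4),"tilt",np.round(m[2],4),s["ft_force"])
E
python3 t.py
python3 - <<'E'
from h import *
a=r.camera("wrist")["pixels"];cv2.imwrite("pics/w1.png",a[:,:,::-1])
E
```

```text
time: 3.15
ee_pos: [0.6173, 0.2003, 0.1842]
eef_rot: [0.759, 0.651, -0.007, 0.002]
ft_force: [-1.0, 0.6, 0.8]
width: 0.0869
t 3.15 edge xy [0.0141 0.4203] tip z 0.1622 yaw err 0.0018 tilt [-0.0131 -0.0072 -0.9999] [-1.01422385  0.5721933   0.7597466 ]
```

View pics/w1.png

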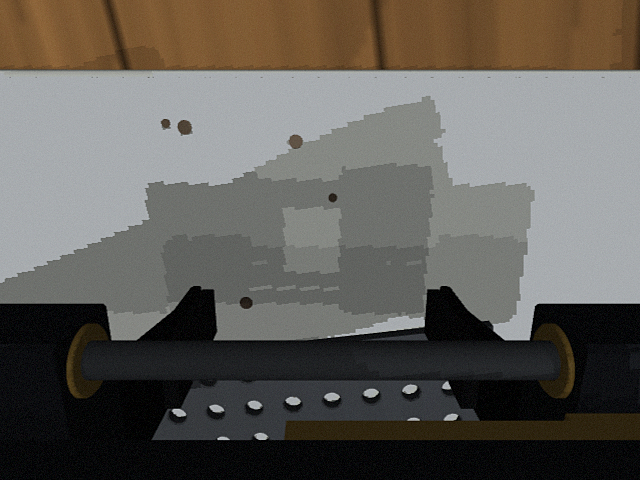

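The wrist view shows both fingertips ahead of the plate's hole-side edge (row ~335) over clear board, so I'll lower.

```bash
python3 -m jog '[[0,0,1,0,0],[0,0,1,0,0],[0,0,0.8,0,0],[0,0,0.5,0,0],[0,0,0.4,0,0],[0,0,0.2,0,0],[0,0,0,0,0],[0,0,0,0,0],[0,0,0,0,0],[0,0,0,0,0]]'; python3 t.py
```

```text
time: 4.2
ee_pos: [0.6179, 0.2017, 0.1459]
eef_rot: [0.758, 0.652, -0.005, 0.002]
ft_force: [-0.3, -0.4, -0.3]
width: 0.0869
t 4.2 edge xy [0.0146 0.4217] tip z 0.1239 yaw err 0.0032 tilt [-0.0098 -0.0032 -0.9999] [-0.34124548 -0.4255478  -0.31467753]
```

```bash
python3 -m jog '[[0,0,0.3,0,0],[0,0,0.2,0,0],[0,0,0,0,0],[0,0,0,0,0],[-0.5,0,0,0,0],[-0.5,0,0,0,0],[-0.5,0,0,0,0],[-0.5,0,0,0,0],[0,0,0,0,0],[0,0,0,0,0]]'; python3 t.py
```

```text
time: 5.2
ee_pos: [0.6149, 0.1792, 0.1412]
eef_rot: [0.759, 0.651, -0.004, 0.002]
ft_force: [0.1, 0.9, -0.3]
width: 0.0868
t 5.2 edge xy [0.015  0.3991] tip z 0.1192 yaw err 0.0021 tilt [-0.0095 -0.0025 -1.    ] [ 0.12544367  0.8818123  -0.30152947]
```

```bash
python3 -m jog '[[-0.6,0,0,0,0],[-0.6,0,0,0,0],[-0.6,0,0,0,0],[-0.6,0,0,0,0],[-0.6,0,0,0,0],[-0.6,0,0,0,0],[-0.6,0,0,0,0],[-0.6,0,0,0,0],[0,0,0,0,0],[0,0,0,0,0]]'; python3 t.py
python3 - <<'E'
from h import *
a=r.camera("top")["pixels"];cv2.imwrite("pics/t2.png",cv2.resize(a[100:360,80:400,::-1],None,fx=2,fy=2))
E
```

```text
time: 6.2
ee_pos: [0.6069, 0.1276, 0.1417]
eef_rot: [0.759, 0.651, -0.004, 0.002]
ft_force: [-0.3, 0.4, -0.3]
width: 0.0867
t 6.2 edge xy [0.015  0.3469] tip z 0.1197 yaw err 0.002 tilt [-0.0089 -0.0026 -1.    ] [-0.34357587  0.39090855 -0.3359242 ]
```

View pics/t2.png

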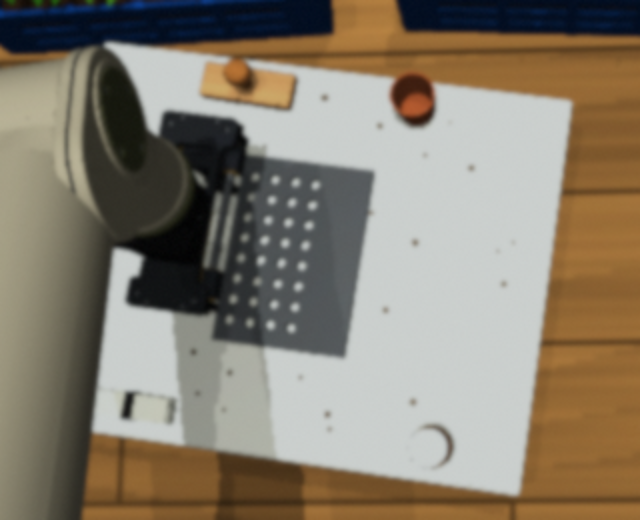

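The crop shows the plate now square: its margin edge runs (374,172)–(345,356), parallel to the board edge (572,100)–(520,494). The lane ahead is clear, so I'll keep pushing.

```bash
python3 -m jog '[[-1,0,0.05,0,0],[-1,0,0,0,0],[-1,0,0,0,0],[-1,0,0,0,0],[-1,0,0,0,0],[-1,0,0,0,0],[-1,0,0,0,0],[-1,0,0,0,0],[-0.5,0,0,0,0],[0,0,0,0,0]]'; python3 t.py
```

```text
time: 7.25
ee_pos: [0.5925, 0.0353, 0.1419]
eef_rot: [0.759, 0.651, -0.004, 0.002]
ft_force: [-0.1, 1.0, 0.6]
width: 0.087
t 7.25 edge xy [0.015  0.2535] tip z 0.1199 yaw err 0.0009 tilt [-0.0088 -0.0028 -1.    ] [-0.0711784   0.99114827  0.57240259]
```

```bash
python3 -m jog '[[-0.8,0,0.1,0,0],[-1,0,0,0,0],[-1,0,0,0,0],[-1,0,0,0,0],[-1,0,0,0,0],[-1,0,0,0,0],[-1,0,0,0,0],[-0.8,0,0,0,0],[-0.5,0,0,0,0],[0,0,0,0,0]]'; python3 t.py
python3 -m jog '[[-0.5,0,0,0,0],[-0.5,0,0,0,0],[-0.5,0,0,0,0],[-0.5,0,0,0,0],[0,0,0,0,0],[0,0,0,0,0],[0,0,0,0,0],[0,0,0,0,0],[0,0,0,0,0],[0,0,0,0,0]]'; python3 t.py
python3 - <<'E'
from h import *
a=r.camera("top")["pixels"];cv2.imwrite("pics/t3.png",cv2.resize(a[120:360,220:420,::-1],None,fx=2.5,fy=2.5))
E
```

```text
time: 8.25
ee_pos: [0.579, -0.0518, 0.1415]
eef_rot: [0.759, 0.651, -0.004, 0.002]
ft_force: [0.9, 0.1, -1.6]
width: 0.0873
t 8.25 edge xy [0.015  0.1652] tip z 0.1195 yaw err 0.001 tilt [-0.0087 -0.0028 -1.    ] [ 0.92906716  0.06368645 -1.58121374]
time: 9.25
ee_pos: [0.576, -0.0721, 0.1417]
eef_rot: [0.759, 0.652, -0.004, 0.002]
ft_force: [0.6, -0.8, -0.6]
width: 0.087
t 9.25 edge xy [0.0152 0.1447] tip z 0.1197 yaw err 0.003 tilt [-0.0088 -0.0027 -1.    ] [ 0.62279786 -0.78319192 -0.5532741 ]
```

View pics/t3.png

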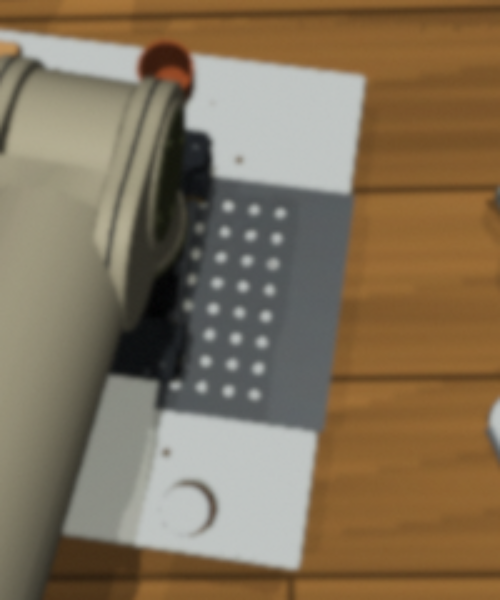

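The plate's margin edge, (353,195)–(319,431) in the crop, is now almost on the board edge, about 1–3 mm out. The pot and jar are untouched. About 37 mm to go.

```bash
python3 -m jog '[[-0.5,0,0.05,0,0],[-0.5,0,0,0,0],[-0.5,0,0,0,0],[-0.5,0,0,0,0],[-0.5,0,0,0,0],[-0.5,0,0,0,0],[-0.3,0,0,0,0],[0,0,0,0,0],[0,0,0,0,0],[0,0,0,0,0]]'; python3 t.py
python3 - <<'E'
from h import *
a=r.camera("top")["pixels"];cv2.imwrite("pics/t4.png",cv2.resize(a[120:360,220:420,::-1],None,fx=2.5,fy=2.5))
E
```

```text
time: 10.3
ee_pos: [0.5705, -0.1077, 0.1414]
eef_rot: [0.759, 0.651, -0.004, 0.002]
ft_force: [-0.0, 0.2, 0.2]
width: 0.0869
t 10.3 edge xy [0.0153 0.1088] tip z 0.1194 yaw err 0.0026 tilt [-0.0082 -0.0028 -1.    ] [-0.03118957  0.16330661  0.17155743]
```

View pics/t4.png

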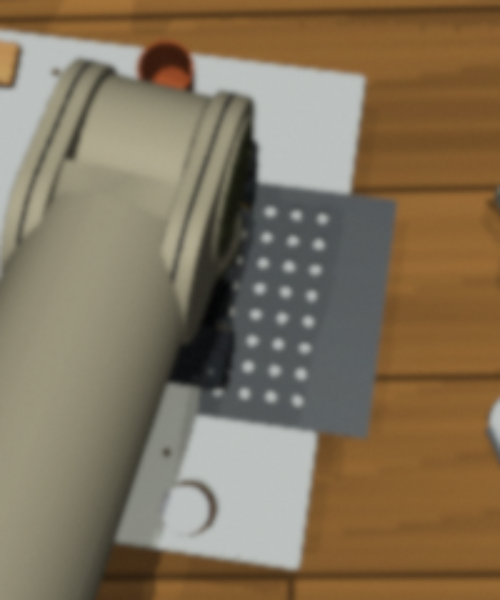

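The margin corners are now at (396,203) and (366,437) in the crop, and the board corners at (365,76) and (300,569). I'll convert these to mm.

```bash
cat > f.py <<'E'
from h import *
c=r.camera("top");p=c["pixels"].astype(float)
# subpixel line fits along rows: right-most white->wood (board), plate->wood transitions by saturation
sat=p[:,:,0]-p[:,:,2]   # wood is strongly red-blue
def edge(rows):
    o=[]
    for v in rows:
        s=sat[v,325:400]; j=np.where((s[:-1]<25)&(s[1:]>=25))[0]
        if len(j): j=j[-1] if False else j[0]; o.append((325+j+(25-s[j])/(s[j+1]-s[j]),v))
    return np.array(o)
b=toworld(c,np.r_[edge(range(156,190)),edge(range(305,342))],.116)
f=np.polyfit(b[:,0],b[:,1],1);res=b[:,1]-np.polyval(f,b[:,0]);k=abs(res)<.004;f=np.polyfit(b[k,0],b[k,1],1)
e=toworld(c,edge(range(206,290)),.122);g=np.polyfit(e[:,0],e[:,1],1);k=abs(e[:,1]-np.polyval(g,e[:,0]))<.004;e=e[k]
print("board line",f,"rms",res.std(),"plate line",np.polyfit(e[:,0],e[:,1],1),"n",len(e))
d=(np.polyval(f,e[:,0])-e[:,1])/np.hypot(1,f[0])
h=np.polyfit(e[:,0],d,1);print("overhang at near/far end (mm)",1000*np.polyval(h,[e[:,0].min(),e[:,0].max()]))
E
python3 f.py
```

```text
board line [-0.15622345 -0.12979572] rms 0.00016494407601432365 plate line [-0.15105957 -0.17210301] n 84
overhang at near/far end (mm) [39.51165978 38.63479137]
```

The overhang is about 39 mm and square. I'll back off, lift away and check.

```bash
python3 -m jog '[[0.5,0,0,0,0],[1,0,0,0,0],[1,0,0,0,0],[0,0,-1,0,0],[0,0,-2,0,0],[0,0,-3,0,0],[0,0,-3,0,0],[2,0,-2,0,0],[3,0,0,0,0],[3,0,0,0,0]]'
python3 -m jog '[[4,0,0,0,0],[4,0,0,0,0],[4,0,0,0,0],[4,0,0,0,0],[2,0,0,0,0],[0,0,0,0,0],[0,0,0,0,0],[0,0,0,0,0],[0,0,0,0,0],[0,0,0,0,0]]'
python3 f.py
python3 - <<'E'
from h import *
a=r.camera("side")["pixels"];b=r.camera("top")["pixels"]
cv2.imwrite("pics/s5.png",np.vstack([cv2.resize(a[120:420,200:600,::-1],(800,600))[:0],np.hstack([a[130:430,200:600,::-1],b[110:410,80:480,::-1]])]))
E
```

```text
time: 11.4
ee_pos: [0.5871, -0.0019, 0.2601]
eef_rot: [0.761, 0.649, -0.004, 0.003]
ft_force: [0.4, 0.3, -1.3]
width: 0.0873
time: 12.4
ee_pos: [0.6165, 0.1825, 0.2655]
eef_rot: [0.761, 0.649, -0.001, 0.005]
ft_force: [0.7, 0.6, -0.5]
width: 0.087
board line [-0.15616613 -0.1297946 ] rms 0.00016454558271109324 plate line [-0.15114329 -0.17203446] n 84
overhang at near/far end (mm) [39.50790286 38.65497823]
```

View pics/s5.png

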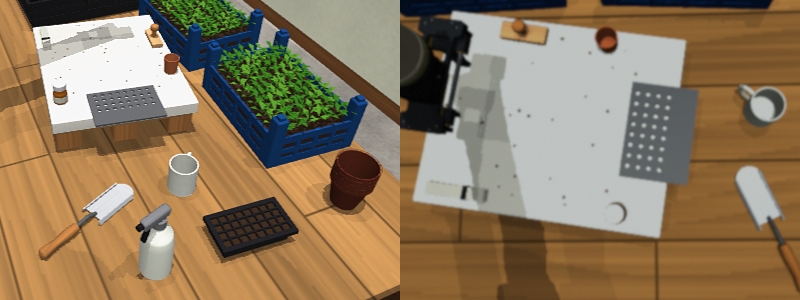

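The views show the plate lying flat on the board with its margin over the right edge (top panel 697,90–687,185). All the other things stand where they were, and the arm is clear of everything.

```bash
python3 -c "
from bench import r
print(r.close_job())"
```

```text
the job is handed in; nothing more can be done
None
```

The plate now sticks out about 39 mm beyond the board's right-hand edge, and I have handed the job in. I pushed it there with the two open fingers against its hole-side edge, which also brought it square. Then I backed off and raised the arm clear.

- **Overhang:** the last top-camera measurement, with the arm away, gave 39.5 mm at one end of the margin and 38.7 mm at the other. That is about 0.3° out of square, and it had not changed after I backed off.
- **Rest of the scene:** the last top and side pictures show the plate lying flat, its ends well inside the board's long sides. By eye, the other things stand where they were.
- **Disagreements:** my first measurement of the board and plate came out 1–4 mm under their stated sizes, from how the edges show in the image. No check failed. The job was handed in at about 12.5 s.

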